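Set and lock the bolt gauge

ROBOT

A 6-joint arm with a two-finger parallel gripper is mounted at the origin on the work surface. World frame = base frame: x ahead of the robot, y to its left, z up, the work surface at z = 0. Lengths are in m, angles in degrees, forces in N, time in s.
With the tool pointing down it reaches from about 0.35 to 0.725 m from the base axis. Payload 4.3 kg.
Tool frame: the origin (TCP) lies midway between the tips of the shut fingers; the grasp point (between the pads) lies manip.grasp_offset behind it (manip.grasp_offset is the distance from the TCP to the grasp point, in m); z points along the fingers, y is the line along which they close (so a half turn about z gives the same grasp; the last joint's range is limited). The gripper opens to 85 mm and grips with 20 to 120 N. Pads are 22 mm wide; open, the fingers measure 114 mm over their backs; the gripper's body (76 mm by 85 mm) begins 54 mm behind the grasp point. The pads swing forward as they close: fully open they stand 13 mm farther back than shut.
Start: joints at [-72.439, 21.618, 4.641, 73.018, 0, 83.68], TCP at [0.233, -0.526, 0.231] pointing down, gripper open.
Joint ranges: [-156.06, 156.06], [-48.1, 94.91], [-58.44, 69.94], [-101.28, 121.22], [-78.64, 73.56], [-180, 180]. Speed limits (degrees/s): [147.25, 147.25, 180, 180, 180, 180].

INTERFACE

Orientations are given as [roll, pitch, yaw] about the fixed x, y, z axes, in that order (R = Rz(yaw) Ry(pitch) Rx(roll)).
In Python, from cell import manip, read_camera, camera_model gives the robot as it stands.
- The arm moves only by the tool step_arm, never from a script. Its argument "deltas" is a list of rows, each an object of numbers: "tx", "ty", "tz": the shift along the tool's x, y, z in m; "wx", "wy", "wz": the turn, a rotation vector about the tool's x, y, z in degrees. A call has 1 to 10 rows; each row shifts and turns the commanded pose from where the row before left it, along the tool's axes as they then stand; what a row does not reach is not made up. A row lasts 1/12 s, in which the tool goes at most 41.7 mm and 7.16 degrees, less where a joint would pass 70% of its speed; a pose out of reach is approached as far as the arm can. A call with a gripper value outside its range is refused whole. "jaw" is the opening in per cent of the stroke, from 0 (shut) to 100 (fully open), set as the call begins (left out, the last holds). The fingers move at their own pace and stop on an object; "squeeze" is the grip in N (left out, the last holds). Time passes only in rows, so rows that do not move let the fingers close. It gives the time, the measured TCP pose, the force, the opening and the grip force at its end, in the units of the state.
- manip.get_obs(): the state, without advancing time (a new reading comes with each control period).
- read_camera(name): name is "scene" or "top"; returns the picture (480x640x3 uint8, blue, green, red); there is no depth.
- camera_model(name): a dict with "fx", "fy", "cx", "cy" (pixels), "R" (3x3) and "t" (3): a world point X has camera coordinates R X + t. Camera axes: x right, y down, z forward; pixel columns grow to the right and rows downward; lengths in m; the calibration is good to about 2 mm. A picture is of the moment at which its call begins. camera_model takes no time and is no camera call.
- manip.job_done(): hands the job in; it is judged then, once.
The state is a dict: "clock": time; "joints": joint angles; "dq": joint speeds; "joint_efforts": joint torques, N m; "eef_pos": TCP position; "tool_rot": TCP orientation; "wrist_force": force on the tool from outside, world axes, zero at the start; "wrist_torque": the same for the moment, N m; "gripper_width": opening from 0.0 (shut) to 1.0 (fully open); "grasp_force": force on a finger pad.
Only numpy, scipy, OpenCV 4.12 (cv2) and the standard library are available. Lean on these libraries where they do the work, as an engineer would, in place of code of your own. Each camera call takes 0.05 s, during which the arm holds its last target. There are 200 camera calls.

TASK

Set the bolt gauge on the bench to the sample bolt standing in it: back off the big jam nut, turn the square-headed adjuster screw until the stop foot under the arm bears lightly on the bolt's head, then retighten the jam nut snugly so that the setting is locked. Do not crush the bolt with the foot or overtighten the nut, leave the spanner, bolt tray and carton where they are, and let go at the end.

Things in the scene. Friction and masses are not known exactly. Their poses are not given: they have to be found in the camera images.
- gauge: bolt gauge, a grey C-frame fixed to the bench. Origin on the bench under the screw axis, z up. Base plate 150 x 110 x 15 mm; at its +x end a column and an arm (50 mm wide, top 125 mm above the bench) reaching back over the base. On the arm stands a round boss, 25 mm diameter, up to 150 mm; on it washer, jam nut and above that the screw's square head, all coaxial and vertical
- nut: steel hexagonal jam nut around the screw, 36 mm across flats, 20 mm high. Origin at its centre (164 mm above the bench when tight), z up; +x is normal to a flat, as is every 60 degrees from it. Counter-clockwise seen from above loosens it and lifts it 1.25 mm per rad. It starts tight, is free after 0.3 to 0.45 rad, can be unscrewed 4.5 rad. Can be gripped from above, fingers either side of the screw head
- nut_top (a point): centre of the nut's top face, 10 mm above its origin. How the nut feels: free it turns with 0.05 N m; once on the washer its torque climbs, 0.005 to 0.007 N m per N of clamping force, which rises 14 N per 0.1 rad. Snug is 0.25 to 0.5 N m (40 to 90 N), over 150 N is overtightened; at the start it is clamped with some 40 to 65 N
- washer: stiffly springy steel washer, 33 mm diameter, 4 mm thick, between boss and nut, keyed so that it does not turn. Origin at the centre of its underside. Pressed by the nut it clamps the screw's shoulder and so locks the screw
- screw: steel adjuster screw, vertical, with a square head 16 x 16 mm, 22 mm high. Origin at the centre of the head (199 mm above the bench), z up, x and y normal to the head's flats. It turns but does not rise; clockwise seen from above moves the foot down, 3.5 mm per rad (coarse multi-start thread). Locked while the nut is tight. The head's underside is 14 mm above the tight nut's top
- screw_top (a point): centre of the top of the screw's square head, 11 mm above the screw's origin. How the screw feels: free it takes 0.09 N m to turn (0.15 N m at 1 rad/s); with the foot on the bolt add 0.0035 N m per N of foot force. Let go, its thread friction keeps at most some 20 to 30 N on the foot
- foot: round steel stop foot, 20 mm diameter, under the arm on the screw axis; origin at the centre of its underside, z up. It starts 1.5 to 8 mm above the bolt and moves only with the screw. Foot and bolt are stiff: the force climbs by 16 N per 0.1 mm (55 N per 0.1 rad of the screw). Bearing lightly is about 10 to 40 N, over 70 N crushes the bolt
- sample: the sample bolt (steel, hex head 19 mm across flats, 9 mm high) standing head up in a round socket of 34 mm diameter on the base, on the screw axis; neither moves. Origin at the centre of the socket's top face, 31 mm above the bench, z up. The bolt's exact length is not known: its top stands 31.5 to 36.5 mm above this origin, to be found by feel
- spanner: a loose spanner, 160 mm long, lying beside the gauge; to be left alone
- tray: a loose blue plastic tray of bolts, 100 x 140 x 45 mm; origin at the centre of its underside; to be left alone
- carton: a loose cardboard carton, 90 x 60 x 50 mm; origin at the centre of its underside; to be left alone
Things that resemble listed ones, but are neither listed nor needed, are in the scene too. Of the things shaped like the gauge, the grey one is meant.

How it is judged (in metres and radians):
On the way, in this order (a step that is already met when the one before it is completed fails the run):
1. the jam nut is loosened: no clamping force on the washer (contact force between nut and washer below 2 N), for 0.2 s.
2. with the nut loose, the foot is run down to bear on the sample bolt (over 8 N) (contact force between foot and sample above 8 N and contact force between nut and washer below 5 N), for 0.2 s.
3. the nut is tightened again (over 20 N on the washer) (contact force between nut and washer above 20 N), for 0.2 s.
At the end, for the whole second after the job is handed in: the foot bears on the sample bolt with more than 8 N, the nut clamps the washer with more than 20 N, nut and screw are at rest (contact force between foot and sample above 8 N and contact force between nut and washer above 20 N and angular speed of each of nut, screw below 0.05 rad/s); the robot touches nothing.
It fails at once if the sample bolt is crushed: more than 70 N under the foot (contact force between foot and sample above 70 N).
It fails at once if the nut is overtightened: more than 150 N on the washer (contact force between nut and washer above 150 N).
It fails at once if a bystander is moved by more than 25 mm (distance of any of spanner, tray, carton from where it was at the start of the episode above 0.025 m).
It also fails if it takes over 72 s, if anything falls off the work surface, if the arm or the gripper's body presses on something with over 40 N, if the wrist force passes 120 N, or if a joint passes its speed limit or range.

## Working session

There is one attempt and no reset: what is moved stays moved. The work goes in short steps, Python scripts to look and compute and a tool call to move; the robot and the scene stay as the last step left them, time stands still between calls to the robot, and variables do not carry over. Pictures are saved under pics/ and viewed, at most 10 in all, crops included, and the job is handed in when it is done.

Besides the shell and the picture viewer there is one more tool, called after "Emit:" by a JSON object that holds its "method" and its "body". step_arm: Moves the arm, as the interface text tells. Its arguments: {"type":"object","properties":{"deltas":{"type":"array"},"jaw":{"type":"number"},"squeeze":{"type":"number"}},"required":["deltas"]}

```bash
mkdir -p pics; ls; python3 - <<'E'
from cell import manip, read_camera, camera_model
import cv2
for n in("scene","top"):
    cv2.imwrite(f"pics/{n}0.png",read_camera(n)); m=camera_model(n); print(n,m)
print(manip.get_obs(), manip.grasp_offset)
E
```

```text
pics
scene {'fx': 444.8996941213035, 'fy': 444.8996941213035, 'cx': 324.9248065074958, 'cy': 238.81313089933164, 'R': array([[-0.05423476,  0.9983987 , -0.01608186],
       [ 0.74131907,  0.02946948, -0.67050547],
       [-0.66895787, -0.0482865 , -0.74173026]]), 't': array([-0.02331543, -0.31618083,  1.30023124])}
top {'fx': 471.1786548378911, 'fy': 471.1786548378911, 'cx': 310.902683004184, 'cy': 233.03220166812062, 'R': array([[ 1.10520810e-02, -9.99938642e-01, -7.51078940e-04],
       [-9.92193059e-01, -1.08731538e-02, -1.24236500e-01],
       [ 1.24220710e-01,  2.11828717e-03, -9.92252351e-01]]), 't': array([0.04883202, 0.59621437, 1.05618222])}
{'clock': 0.1, 'joints': array([-7.24386391e+01,  2.16597123e+01,  4.57178923e+00,  7.30161626e+01,
        1.41429747e-03,  8.36810062e+01]), 'dq': array([ 0.03398389, -0.04785905,  0.06630847,  0.02248431, -0.00901038,
        0.01508731]), 'joint_efforts': array([ 1.08136483e-03, -4.64690781e+01,  2.70583069e+01,  1.20442579e-02,
       -2.02296387e-04, -1.99866385e-06]), 'eef_pos': array([ 0.23262513, -0.52522915,  0.23044245]), 'tool_rot': array([-1.79896702e+02, -1.28617668e-02,  2.38803418e+01]), 'wrist_force': array([ 0.15034266, -0.34439721, -0.64983723]), 'wrist_torque': array([-0.00061245,  0.03031082, -0.02378554]), 'grasp_force': 0.0, 'gripper_width': 1.000384875989114} 0.0187
```

View pics/scene0.png

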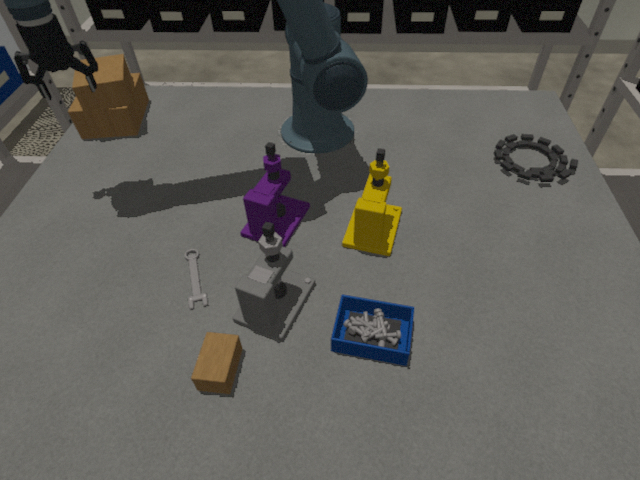

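View pics/top0.png

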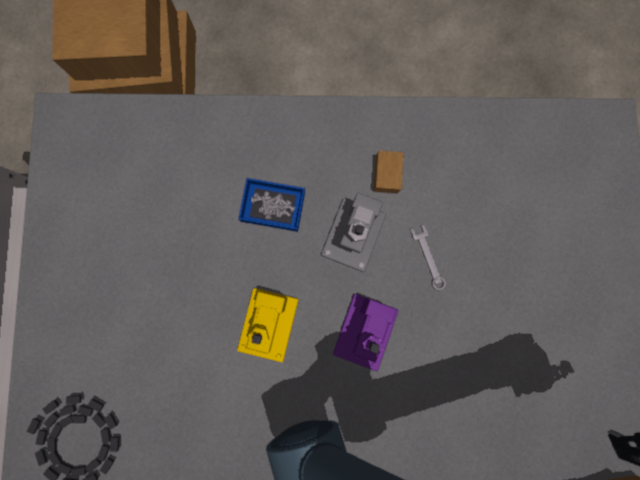

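The grey gauge is in the middle: its screw head is near (268,229) in scene and near (360,228) in top. The carton, spanner and tray lie around it. I'll zoom in for exact pixels.

```bash
python3 - <<'E'
import cv2, numpy as np
a=cv2.imread("pics/scene0.png")[205:305,225:325]; b=cv2.imread("pics/top0.png")[185:275,315:405]
r=lambda i:cv2.resize(i,(400,400),interpolation=cv2.INTER_CUBIC)
cv2.imwrite("pics/z.png",np.hstack([r(a),r(b)]))
E
```

```text
(no output)
```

View pics/z.png

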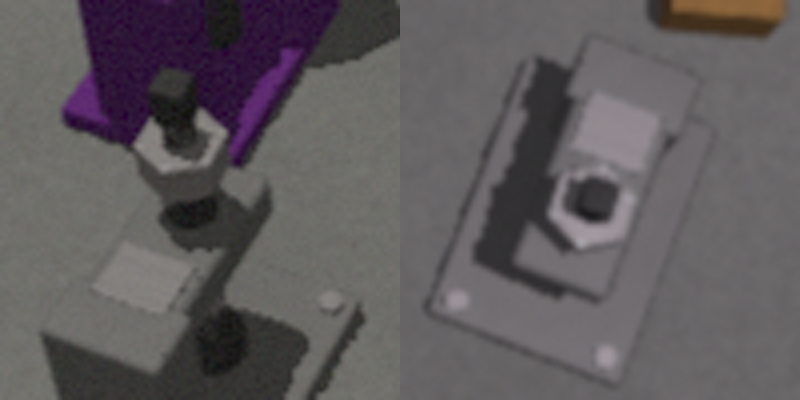

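```bash
cat > h.py <<'E'
import numpy as np
from cell import camera_model
def ray(n,p,z):
    m=camera_model(n);R=np.array(m["R"]);t=np.array(m["t"])
    c=-R.T@t; d=R.T@np.array([(p[0]-m["cx"])/m["fx"],(p[1]-m["cy"])/m["fy"],1]); return c+d*(z-c[2])/d[2]
E
python3 - <<'E'
from h import *
import cv2
s=lambda x,y:(225+(x+.5)/4-.5,205+(y+.5)/4-.5); T=lambda x,y:(315+(x-400+.5)*.225-.5,185+(y+.5)*.225-.5)
print("head",ray("scene",s(174,83),.210),ray("top",T(600,196),.210))
for n,f,P in (("scene",s,[(133,150),(152,106),(228,155),(215,122),(148,170)]),("top",T,[(575,165),(622,172),(638,205),(625,240),(580,248),(548,210)])):
    for p in P: print(n,p,ray(n,f(*p),.174).round(4))
print("base corners",*[ray("top",T(*p),.015).round(3) for p in((428,310),(617,382),(713,128),(530,60))])
# masks
for n,(u,v) in (("scene",(268,240)),("top",(358,230))):
    im=cv2.imread(f"pics/{n}0.png"); g=im.min(2)[v-14:v+15,u-14:u+15]
    print(n,u-14,v-14); print("\n".join(" ".join(f"{x:3d}" for x in r) for r in g[::1]))
E
```

```text
head [ 0.58725138 -0.03770939  0.21      ] [ 0.58355188 -0.04000916  0.21      ]
scene (133, 150) [ 0.594  -0.0588  0.174 ]
scene (152, 106) [ 0.5675 -0.0544  0.174 ]
scene (228, 155) [ 0.5953 -0.0169  0.174 ]
scene (215, 122) [ 0.5761 -0.025   0.174 ]
scene (148, 170) [ 0.6053 -0.0505  0.174 ]
top (575, 165) [ 0.6026 -0.0323  0.174 ]
top (622, 172) [ 0.5996 -0.0538  0.174 ]
top (638, 205) [ 0.5845 -0.061   0.174 ]
top (625, 240) [ 0.5683 -0.055   0.174 ]
top (580, 248) [ 0.5644 -0.0345  0.174 ]
top (548, 210) [ 0.5817 -0.0199  0.174 ]
base corners [0.548 0.031 0.015] [ 0.511 -0.069  0.015] [ 0.647 -0.12   0.015] [ 0.683 -0.022  0.015]
scene 254 226
  4  18  15  22  23  26  24  20  41  58  57  55  54  53  60  51  55  43  29  28  17  14  19  23  14  16  15  17  26
 17  24  18  17  18  15  24  23  47  54  55  56  55  53  51  54  56  44  22  23  23  20   1   9  20   8  18  21  21
 14  15  15  20  20  25  15  20  30  35  41  42  50  55  58  52  44  31  26  25  22  13  27  20  15  23  14  19  16
 14  16  17  17  13  27  20  20  24  26  26  25  32  39  43  43  38  28  20  28  18  21  17  1
[... 5597 characters left out ...]
 107
110 111 109 108  94  71  55  50  58  88 131 160 157 145 138 133 129 120 116 108 106 101  98 103 106 107 107 107 107
111 111 111 110 108  95  71  54  53  64 102 138 134 116 105 101 102 100  98  99 100  94  97 105 107 107 106 107 107
112 112 111 112 110 109  94  73  75  84  87  97 100  98 100 101 104 108 109 110 103  92  99 106 106 106 106 106 107
113 111 111 111 110 110 107  96 100 107 103 101 107 111 111 111 112 112 112 109  98  96 104 107 107 106 105 105 105
110 111 111 112 111 111 110 109 109 112 111 111 112 113 113 112 112 113 112 105  96 100 105 107 107 106 105 105 106
104 108 110 112 111 111 111 111 110 111 111 112 113 113 114 113 112 112 110 101  98 103 107 107 108 107 106 105 106
```

```bash
python3 - <<'E'
from h import *
import cv2
im=cv2.imread("pics/scene0.png").min(2)
# nut top face in scene: bright pixels in its box, hull
m=np.zeros_like(im); m[231:249,257:283]=(im[231:249,257:283]>86)
m[239:,:258]=0; m[240:249,257:259]=0
n,l,st,c=cv2.connectedComponentsWithStats(m,connectivity=8); print(st[1:],)
h=cv2.convexHull(np.argwhere(m)[:,::-1].astype(np.int32))
w=np.array([ray("scene",p[0],.174)[:2] for p in h])*1000
print(w.round(1).tolist())
for name,pts in(("scene",[(281,238),(277,246.5),(265.5,247),(258,240.5),(262,233.5),(274.5,232)]),("top",[(349.8,232.5),(355,239.8),(365,238),(367.8,229),(363,222.3),(352.3,223)])):
    P=np.array([ray(name,p,.174)[:2] for p in pts])*1000; c=P.mean(0); d=P-c
    a=np.degrees(np.arctan2(d[:,1],d[:,0])); print(name,c.round(1),np.hypot(*d.T).round(1),(a%60).round(), "mean",np.degrees(np.angle(np.exp(6j*np.radians(a)).sum()))/6%60)
E
```

```text
[[259 232  23  16 152]
 [281 247   2   2   3]
 [259 248   1   1   1]]
[[605.8, -15.0], [607.4, -54.8], [586.6, -58.0], [579.4, -55.5], [576.9, -54.1], [568.8, -32.0], [580.4, -19.8], [603.6, -15.3]]
scene [587.1 -39. ] [20.  21.7 18.3 20.4 20.8 19.3] [43. 44. 45. 39. 49. 41.] mean 43.285058140106486
top [584.2 -42.1] [18.7 20.1 19.3 18.6 19.4 20.6] [42. 37. 40. 42. 34. 40.] mean 39.215845455504635
```

Emit:
{"method": "step_arm", "body": {"deltas": [{"tz": -0.02}, {"tz": -0.02, "tx": 0.02, "ty": -0.0116}, {"tx": 0.028, "ty": -0.0162}, {"tx": 0.028, "ty": -0.0162}, {"tx": 0.028, "ty": -0.0162}, {"tx": 0.028, "ty": -0.0162}, {"tx": 0.028, "ty": -0.0162}, {"tx": 0.028, "ty": -0.0162}, {"tx": 0.028, "ty": -0.0162}, {"tx": 0.028, "ty": -0.0162}], "jaw": 65, "squeeze": 60}}

```text
validation failed for argument at $.de...
```

Emit:
{"method": "step_arm", "body": {"deltas": [{"tx": 0.028, "ty": -0.0162}, {"tx": 0.028, "ty": -0.0162}, {"tx": 0.028, "ty": -0.0162}, {"tx": 0.028, "ty": -0.0162}, {"tx": 0.028, "ty": -0.0162}, {"tx": 0.028, "ty": -0.0162}, {"tx": 0.028, "ty": -0.0162}, {"tx": 0.028, "ty": -0.0162}, {"tx": 0.028, "ty": -0.0162}, {}]}}

```text
validation failed for argument at $.de...
```

```bash
python3 - <<'E'
import cv2,numpy as np
for n,(u,v) in (("scene",(268,224)),):
    g=cv2.imread(f"pics/{n}0.png").max(2)[v-8:v+9,u-9:u+10]; print(u-9,v-8); print("\n".join(" ".join(f"{x:3d}" for x in r) for r in g))
E
```

```text
259 216
 55  59  56  55  56  51  53  52  54  53  55  56  52  52  52  55  53  49  40
 53  52  55  57  53  51  56  56  56  58  59  52  52  50  55  52  53  54  50
 58  53  57  54  56  56  51  55  56  55  53  53  51  53  51  53  47  48  48
 54  59  54  54  55  57  58  54  60  55  54  52  51  54  53  51  53  53  48
 53  57  53  57  60  55  55  55  54  57  58  55  52  54  53  50  53  58  53
 61  57  59  54  55  53  57  52  51  50  59  56  48  55  53  56  57  48  50
 51  54  51  55  54  51  54  54  56  53  59  56  54  51  52  52  49  55  55
 61  60  56  53  56  50  57  61  58  61  60  56  56  54  51  49  54  47  49
 56  55  52  57  57  59  57  63  58  58  58  60  57  48  40  45  51  53  52
 53  55  55  50  57  56  58  54  52  56  59  56  56  44  29  43  55  52  49
 61  57  55  57  59  62  58  57  55  62  56  58  45  29  29  39  51  49  54
 53  60  56  51  57  56  60  56  58  57  58  60  46  31  28  43  55  49  47
 57  53  47  42  40  43  45  53  60  61  59  46  34  27  31  42  50  55  49
 57  54  48  37  31  30  32  38  43  44  45  40  31  26  31  36  50  51  51
 55  58  56  42  23  30  30  29  33  35  33  32  29  25  28  34  46  47  53
 57  52  54  42  33  27  31  32  30  26  30  27  31  31  21  44  47  49  55
 52  48  53  44  36  26  27  26  31  20  25  33  27  21  32  73  98  71  54
```

Emit:
{"method": "step_arm", "body": {"deltas": [{"tx": 0, "ty": 0, "tz": -0.02, "wx": 0, "wy": 0, "wz": 0}, {"tx": 0.02, "ty": -0.0116, "tz": -0.02, "wx": 0, "wy": 0, "wz": 0}, {"tx": 0.028, "ty": -0.0162, "tz": 0, "wx": 0, "wy": 0, "wz": 0}, {"tx": 0.028, "ty": -0.0162, "tz": 0, "wx": 0, "wy": 0, "wz": 0}, {"tx": 0.028, "ty": -0.0162, "tz": 0, "wx": 0, "wy": 0, "wz": 0}, {"tx": 0.028, "ty": -0.0162, "tz": 0, "wx": 0, "wy": 0, "wz": 0}, {"tx": 0.028, "ty": -0.0162, "tz": 0, "wx": 0, "wy": 0, "wz": 0}, {"tx": 0.028, "ty": -0.0162, "tz": 0, "wx": 0, "wy": 0, "wz": 0}, {"tx": 0.028, "ty": -0.0162, "tz": 0, "wx": 0, "wy": 0, "wz": 0}, {"tx": 0.028, "ty": -0.0162, "tz": 0, "wx": 0, "wy": 0, "wz": 0}], "jaw": 65, "squeeze": 60}}

```text
clock: 0.93
eef_pos: [0.3992, -0.2963, 0.2709]
tool_rot: [-180.0, 0.0, 23.9]
wrist_force: [1.0, -0.1, -0.4]
gripper_width: 0.646
grasp_force: 0.0
```

```bash
python3 - <<'E'
import cv2,numpy as np
for n,(u,v) in (("scene",(268,224)),):
    g=cv2.imread(f"pics/{n}0.png")[...,1][v-8:v+9,u-9:u+10]; print(u-9,v-8); print("\n".join(" ".join(f"{x:3d}" for x in r) for r in g))
E
```

```text
259 216
 11  25  22  22  20  15  16  18  19  24  19  22  18  21  22  22  20  13  24
 14  11  20  21   7  20  19  24  21  27  26  22  19  16  21  20  23  26  29
 27  18  21  19  25  22   9  22  20  19  15  14  21  22  13  22  10   6  15
 21  25  22  15  20  17  22  16  29  20  21  17  16  19  23  17  14  21  11
 18  27  14  22  25  18  16  22  12  20  25  20  19  18  17  12  23  28  21
 26  19  25  20   9  15  34  25  16  13  25  22   8  23  24  25  30  10  15
 12  19   9  21  18  22  43  48  50  48  46  35  28  19  18  20  13  21  21
 26  23  17  14  27  37  57  61  56  59  58  53  49  43  33   9  20  14  10
 27  18  10  23  37  55  57  63  58  57  57  58  56  43  28  16   9  21  15
 19  16  18  24  48  56  58  53  52  55  55  52  49  43  25  17  22  21  10
 26  24  20  41  58  62  55  57  54  60  53  55  45  29  28  17  14  19  23
 15  24  23  47  54  56  59  56  56  55  56  56  46  31  23  23  20   1   9
 25  15  20  30  35  43  45  50  55  59  56  44  31  26  25  22  13  27  20
 27  20  20  24  31  26  29  32  41  44  43  39  31  26  28  18  21  17  18
 16  23  26  27  20  30  28  26  33  35  33  32  27  20  26  25  12  16  23
 26  14  22  23  33  21  31  32  30  22  29  23  28  30  21  36  31  12  23
 19   3  19  13  28  26  26  25  30  16  21  32  26  20  27  71  89  59  21
```

Emit:
{"method": "step_arm", "body": {"deltas": [{"tx": 0.0342, "ty": -0.0198, "tz": 0, "wx": 0, "wy": 0, "wz": 0}, {"tx": 0.0342, "ty": -0.0198, "tz": 0, "wx": 0, "wy": 0, "wz": 0}, {"tx": 0.0342, "ty": -0.0198, "tz": 0, "wx": 0, "wy": 0, "wz": 0}, {"tx": 0.0342, "ty": -0.0198, "tz": 0, "wx": 0, "wy": 0, "wz": 0}, {"tx": 0.0342, "ty": -0.0198, "tz": 0, "wx": 0, "wy": 0, "wz": 0}, {"tx": 0.0342, "ty": -0.0198, "tz": 0, "wx": 0, "wy": 0, "wz": 0}, {"tx": 0.0342, "ty": -0.0198, "tz": 0, "wx": 0, "wy": 0, "wz": 0}, {"tx": 0.0342, "ty": -0.0198, "tz": 0, "wx": 0, "wy": 0, "wz": -5}, {"tx": 0, "ty": 0, "tz": 0, "wx": 0, "wy": 0, "wz": -6}, {"tx": 0, "ty": 0, "tz": 0, "wx": 0, "wy": 0, "wz": -6}]}}

```text
clock: 1.77
eef_pos: [0.5855, -0.0399, 0.2701]
tool_rot: [-179.9, 0.1, 41.4]
wrist_force: [0.2, -0.9, 0.1]
gripper_width: 0.649
grasp_force: 0.0
```

```bash
python3 - <<'E'
from h import *
import cv2
from cell import read_camera,manip
P=np.array([ray("scene",p,.21)[:2] for p in [(264.8,221.8),(272.7,223.3),(269,229),(261.7,227.5)]])*1000
print(P.round(1),P.mean(0)); e=np.roll(P,-1,0)-P; print(np.hypot(*e.T),np.degrees(np.arctan2(e[:,1],e[:,0]))%90)
s=read_camera("scene"); t=read_camera("top")
r=lambda i:cv2.resize(i,(400,400),interpolation=cv2.INTER_CUBIC)
cv2.imwrite("pics/z2.png",np.hstack([r(s[170:290,210:330]),r(t[170:290,300:420])])); print(manip.get_obs()["eef_pos"],manip.get_obs()["tool_rot"])
E
```

```text
[[579.1 -44.6]
 [582.1 -30.6]
 [595.6 -35.1]
 [592.6 -47.9]] [587.33817438 -39.5263834 ]
[14.30832261 14.23082874 13.16431504 13.9528608 ] [77.79840824 71.74979043 76.91383073 76.34476144]
[ 0.58471977 -0.04147587  0.27048022] [-1.79938348e+02  6.00558981e-02  4.09471931e+01]
```

View pics/z2.png

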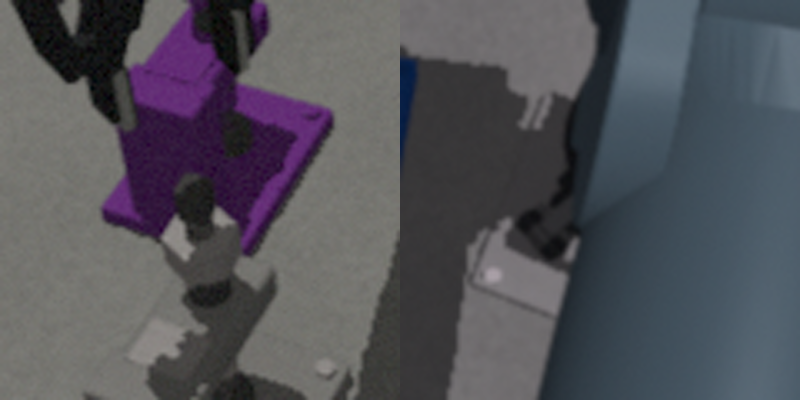

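Scene view: both fingers hang squarely either side of the head (crop (195,200)). The fitted head flats lie at about 76°. Descending.

Emit:
{"method": "step_arm", "body": {"deltas": [{"tx": 0, "ty": 0, "tz": 0.02, "wx": 0, "wy": 0, "wz": 0}, {"tx": 0, "ty": 0, "tz": 0.02, "wx": 0, "wy": 0, "wz": 0}, {"tx": 0, "ty": 0, "tz": 0.02, "wx": 0, "wy": 0, "wz": 0}, {"tx": 0, "ty": 0, "tz": 0.015, "wx": 0, "wy": 0, "wz": 0}, {"tx": 0, "ty": 0, "tz": 0.01, "wx": 0, "wy": 0, "wz": 0}, {"tx": 0, "ty": 0, "tz": 0.01, "wx": 0, "wy": 0, "wz": 0}, {"tx": 0, "ty": 0, "tz": 0.01, "wx": 0, "wy": 0, "wz": 0}, {"tx": 0, "ty": 0, "tz": 0.01, "wx": 0, "wy": 0, "wz": 0}, {"tx": 0, "ty": 0, "tz": 0.008, "wx": 0, "wy": 0, "wz": 0}, {"tx": 0, "ty": 0, "tz": 0, "wx": 0, "wy": 0, "wz": 0}]}}

```text
clock: 2.7
eef_pos: [0.5838, -0.0422, 0.1465]
tool_rot: [-179.9, 0.1, 40.9]
wrist_force: [-0.7, 0.0, 0.0]
gripper_width: 0.653
grasp_force: 0.0
```

Emit:
{"method": "step_arm", "body": {"deltas": [{"tx": 0, "ty": 0, "tz": 0, "wx": 0, "wy": 0, "wz": 0}, {"tx": 0, "ty": 0, "tz": 0, "wx": 0, "wy": 0, "wz": 0}, {"tx": 0, "ty": 0, "tz": 0, "wx": 0, "wy": 0, "wz": 0}, {"tx": 0, "ty": 0, "tz": 0, "wx": 0, "wy": 0, "wz": 0}, {"tx": 0, "ty": 0, "tz": 0, "wx": 0, "wy": 0, "wz": 0}, {"tx": 0, "ty": 0, "tz": 0, "wx": 0, "wy": 0, "wz": 0}, {"tx": 0, "ty": 0, "tz": 0, "wx": 0, "wy": 0, "wz": 0}, {"tx": 0, "ty": 0, "tz": 0, "wx": 0, "wy": 0, "wz": 0}], "jaw": 20, "squeeze": 30}}

```text
clock: 3.37
eef_pos: [0.584, -0.0412, 0.1488]
tool_rot: [-179.9, -0.0, 40.9]
wrist_force: [-3.8, 4.3, 2.8]
gripper_width: 0.418
grasp_force: 31.6
```

```bash
cat > o.py <<'E'
from cell import manip
o=manip.get_obs()
for k in("clock","eef_pos","tool_rot","wrist_force","wrist_torque","gripper_width","grasp_force"): print(k,o[k])
print(o["joints"].round(1))
E
python3 o.py
```

```text
clock 3.3667
eef_pos [ 0.58403078 -0.04123669  0.14876931]
tool_rot [-1.79886557e+02 -2.45572905e-02  4.09437083e+01]
wrist_force [-3.80619625  4.33618909  2.7653769 ]
wrist_torque [0.77182126 0.79845342 0.28867447]
gripper_width 0.4179716350087196
grasp_force 31.61077417440538
[-1.030e+01  2.480e+01 -2.900e+00  6.240e+01  1.000e-01  1.288e+02]
```

Emit:
{"method": "step_arm", "body": {"deltas": [{"tx": 0, "ty": 0, "tz": 0, "wx": 0, "wy": 0, "wz": 0}, {"tx": 0, "ty": 0, "tz": 0, "wx": 0, "wy": 0, "wz": 0}, {"tx": 0, "ty": 0, "tz": 0, "wx": 0, "wy": 0, "wz": 0}], "squeeze": 80}}

```text
clock: 3.62
eef_pos: [0.584, -0.0412, 0.149]
tool_rot: [-179.9, -0.0, 41.0]
wrist_force: [-4.0, 2.8, 4.6]
gripper_width: 0.406
grasp_force: 79.4
```

```bash
python3 o.py
```

```text
clock 3.6167
eef_pos [ 0.58402635 -0.04120295  0.14898847]
tool_rot [-1.79893937e+02 -2.76242743e-02  4.09602004e+01]
wrist_force [-4.04980921  2.77516981  4.62338747]
wrist_torque [0.83126202 0.92249816 0.30852197]
gripper_width 0.40617975358924435
grasp_force 79.43379599963919
[-1.030e+01  2.480e+01 -2.900e+00  6.240e+01  1.000e-01  1.288e+02]
```

Emit:
{"method": "step_arm", "body": {"deltas": [{"tx": 0, "ty": 0, "tz": 0, "wx": 0, "wy": 0, "wz": -2}, {"tx": 0, "ty": 0, "tz": 0, "wx": 0, "wy": 0, "wz": -2}, {"tx": 0, "ty": 0, "tz": 0, "wx": 0, "wy": 0, "wz": -2}, {"tx": 0, "ty": 0, "tz": 0, "wx": 0, "wy": 0, "wz": -2}, {"tx": 0, "ty": 0, "tz": 0, "wx": 0, "wy": 0, "wz": -2}]}}

```text
clock: 4.03
eef_pos: [0.5843, -0.0415, 0.1491]
tool_rot: [-179.9, -0.1, 51.0]
wrist_force: [-4.6, 3.7, 3.7]
gripper_width: 0.402
grasp_force: 78.6
```

```bash
python3 o.py
```

```text
clock 4.0333
eef_pos [ 0.58428097 -0.04146856  0.14909192]
tool_rot [-1.79933187e+02 -5.39338555e-02  5.09512434e+01]
wrist_force [-4.59676624  3.66507408  3.74209289]
wrist_torque [ 0.71223953  0.84696415 -0.24529892]
gripper_width 0.40244295334170366
grasp_force 78.62824955182845
[-1.030e+01  2.480e+01 -2.800e+00  6.240e+01  1.000e-01  1.187e+02]
```

Emit:
{"method": "step_arm", "body": {"deltas": [{"tx": 0, "ty": 0, "tz": 0, "wx": 0, "wy": 0, "wz": -4}, {"tx": 0, "ty": 0, "tz": 0, "wx": 0, "wy": 0, "wz": -4}, {"tx": 0, "ty": 0, "tz": 0, "wx": 0, "wy": 0, "wz": -4}, {"tx": 0, "ty": 0, "tz": 0, "wx": 0, "wy": 0, "wz": -4}, {"tx": 0, "ty": 0, "tz": 0, "wx": 0, "wy": 0, "wz": -4}, {"tx": 0, "ty": 0, "tz": 0, "wx": 0, "wy": 0, "wz": 0}]}}

```text
clock: 4.53
eef_pos: [0.5849, -0.0418, 0.1494]
tool_rot: [180.0, -0.1, 71.0]
wrist_force: [-4.0, 2.8, 5.7]
gripper_width: 0.406
grasp_force: 79.5
```

```bash
python3 o.py
```

```text
clock 4.5333
eef_pos [ 0.58485941 -0.04178832  0.14936193]
tool_rot [ 1.79966574e+02 -5.41008501e-02  7.09544901e+01]
wrist_force [-3.96579292  2.83469925  5.69202697]
wrist_torque [0.65721723 0.7896476  0.03796961]
gripper_width 0.40558823408054345
grasp_force 79.49700505938381
[-10.3  24.8  -2.8  62.3   0.   98.7]
```

Emit:
{"method": "step_arm", "body": {"deltas": [{"tx": 0, "ty": 0, "tz": 0, "wx": 0, "wy": 0, "wz": -4}, {"tx": 0, "ty": 0, "tz": 0, "wx": 0, "wy": 0, "wz": -4}, {"tx": 0, "ty": 0, "tz": 0, "wx": 0, "wy": 0, "wz": -4}, {"tx": 0, "ty": 0, "tz": 0, "wx": 0, "wy": 0, "wz": 0}]}}

```text
clock: 4.87
eef_pos: [0.5852, -0.0419, 0.1496]
tool_rot: [179.9, -0.0, 82.9]
wrist_force: [-2.5, 3.0, 5.9]
gripper_width: 0.406
grasp_force: 79.7
```

```bash
python3 o.py
```

```text
clock 4.8667
eef_pos [ 0.58523155 -0.04185057  0.14961112]
tool_rot [ 1.79908095e+02 -4.57411797e-02  8.29135268e+01]
wrist_force [-2.49882376  2.99478987  5.85737031]
wrist_torque [0.66398838 0.85367886 0.05216551]
gripper_width 0.4055507749188035
grasp_force 79.66075579170138
[-10.3  24.8  -2.8  62.3   0.1  86.8]
```

Emit:
{"method": "step_arm", "body": {"deltas": [{"tx": 0, "ty": 0, "tz": 0, "wx": 0, "wy": 0, "wz": 0}, {"tx": 0, "ty": 0, "tz": 0, "wx": 0, "wy": 0, "wz": 0}, {"tx": 0, "ty": 0, "tz": 0, "wx": 0, "wy": 0, "wz": 0}, {"tx": 0, "ty": 0, "tz": 0, "wx": 0, "wy": 0, "wz": 0}, {"tx": 0, "ty": 0, "tz": -0.01, "wx": 0, "wy": 0, "wz": 0}, {"tx": 0, "ty": 0, "tz": -0.01, "wx": 0, "wy": 0, "wz": 0}, {"tx": 0, "ty": 0, "tz": -0.01, "wx": 0, "wy": 0, "wz": 0}, {"tx": 0, "ty": 0, "tz": -0.01, "wx": 0, "wy": 0, "wz": 0}], "jaw": 62}}

```text
clock: 5.53
eef_pos: [0.5853, -0.0425, 0.1901]
tool_rot: [179.9, 0.0, 82.9]
wrist_force: [0.2, 0.6, 0.4]
gripper_width: 0.62
grasp_force: 0.0
```

```bash
python3 o.py
```

```text
clock 5.5333
eef_pos [ 0.58530862 -0.04247653  0.19005841]
tool_rot [1.79911358e+02 1.56118213e-02 8.28727578e+01]
wrist_force [0.19321224 0.57299512 0.38988241]
wrist_torque [0.04613961 0.0130807  0.02465458]
gripper_width 0.6197802714966694
grasp_force 0.0
[-10.3  23.7   1.6  67.8  -0.   86.8]
```

Emit:
{"method": "step_arm", "body": {"deltas": [{"tx": 0, "ty": 0, "tz": 0, "wx": 0, "wy": 0, "wz": -7}, {"tx": 0, "ty": 0, "tz": 0, "wx": 0, "wy": 0, "wz": -7}, {"tx": 0, "ty": 0, "tz": 0, "wx": 0, "wy": 0, "wz": -7}, {"tx": 0, "ty": 0, "tz": 0, "wx": 0, "wy": 0, "wz": -7}, {"tx": 0, "ty": 0, "tz": 0, "wx": 0, "wy": 0, "wz": -7}, {"tx": 0, "ty": 0, "tz": 0, "wx": 0, "wy": 0, "wz": -7}, {"tx": 0, "ty": 0, "tz": 0, "wx": 0, "wy": 0, "wz": -7}, {"tx": 0, "ty": 0, "tz": 0, "wx": 0, "wy": 0, "wz": -7}, {"tx": 0, "ty": 0, "tz": 0, "wx": 0, "wy": 0, "wz": -7}, {"tx": 0, "ty": 0, "tz": 0, "wx": 0, "wy": 0, "wz": -7}]}}

```text
clock: 6.37
eef_pos: [0.5853, -0.0424, 0.1896]
tool_rot: [180.0, 0.1, 153.2]
wrist_force: [0.5, 0.1, -0.4]
gripper_width: 0.621
grasp_force: 0.0
```

Emit:
{"method": "step_arm", "body": {"deltas": [{"tx": 0, "ty": 0, "tz": 0, "wx": 0, "wy": 0, "wz": -7}, {"tx": 0, "ty": 0, "tz": 0, "wx": 0, "wy": 0, "wz": -6}, {"tx": 0, "ty": 0, "tz": 0, "wx": 0, "wy": 0, "wz": 0}, {"tx": 0, "ty": 0, "tz": 0, "wx": 0, "wy": 0, "wz": 0}]}}

```text
clock: 6.7
eef_pos: [0.5853, -0.0424, 0.1893]
tool_rot: [-180.0, 0.1, 165.7]
wrist_force: [-0.5, 0.4, 0.0]
gripper_width: 0.622
grasp_force: 0.0
```

```bash
python3 o.py; python3 - <<'E'
import cv2
from cell import read_camera
cv2.imwrite("pics/s3.png",cv2.resize(read_camera("scene")[180:300,210:350],(700,600),interpolation=cv2.INTER_CUBIC))
E
```

```text
clock 6.7
eef_pos [ 0.58526309 -0.0424097   0.18925137]
tool_rot [-1.79997257e+02  7.89329414e-02  1.65725098e+02]
wrist_force [-0.52106095  0.39764581  0.01624612]
wrist_torque [ 0.02659898  0.00209676 -0.0650314 ]
gripper_width 0.6220350472280447
grasp_force 0.0
[-10.3  23.7   1.5  67.7  -0.    3.9]
```

View pics/s3.png

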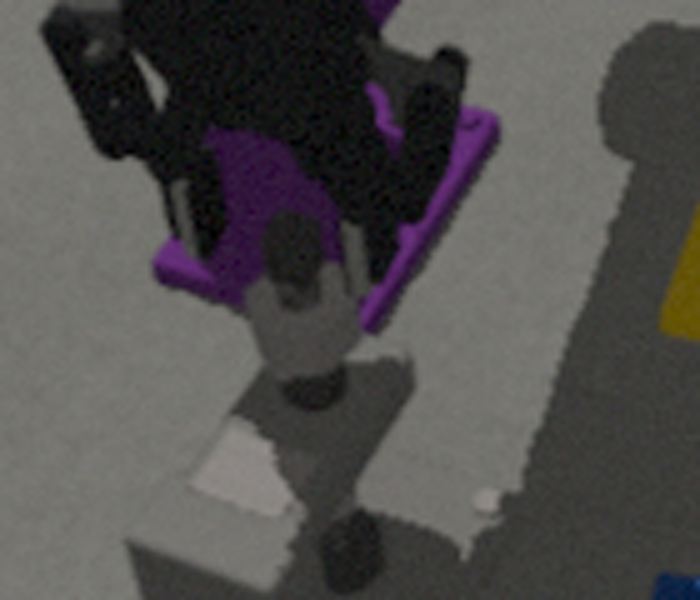

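Fingers stand either side of the dark head (crop (293,250)) and are roughly square to it. Lowering 4 mm and gripping the screw.

Emit:
{"method": "step_arm", "body": {"deltas": [{"tx": 0, "ty": 0, "tz": 0.004, "wx": 0, "wy": 0, "wz": 0}, {"tx": 0, "ty": 0, "tz": 0, "wx": 0, "wy": 0, "wz": 0}, {"tx": 0, "ty": 0, "tz": 0, "wx": 0, "wy": 0, "wz": 0}, {"tx": 0, "ty": 0, "tz": 0, "wx": 0, "wy": 0, "wz": 0}, {"tx": 0, "ty": 0, "tz": 0, "wx": 0, "wy": 0, "wz": 0}, {"tx": 0, "ty": 0, "tz": 0, "wx": 0, "wy": 0, "wz": 0}, {"tx": 0, "ty": 0, "tz": 0, "wx": 0, "wy": 0, "wz": 0}, {"tx": 0, "ty": 0, "tz": 0, "wx": 0, "wy": 0, "wz": 0}, {"tx": 0, "ty": 0, "tz": 0, "wx": 0, "wy": 0, "wz": 0}], "jaw": 5, "squeeze": 40}}

```text
clock: 7.5
eef_pos: [0.585, -0.0399, 0.1842]
tool_rot: [179.7, -0.0, 165.9]
wrist_force: [1.4, 6.7, -0.6]
gripper_width: 0.181
grasp_force: 40.0
```

```bash
python3 o.py
```

```text
clock 7.5
eef_pos [ 0.58504331 -0.03991815  0.18417285]
tool_rot [ 1.79728685e+02 -3.15942449e-02  1.65919156e+02]
wrist_force [ 1.35442296  6.67271438 -0.64881162]
wrist_torque [ 1.08982038 -0.22357268 -0.04244814]
gripper_width 0.18052539025482267
grasp_force 39.981679916381836
[-10.2  23.8   1.   67.1   0.3   3.8]
```

Emit:
{"method": "step_arm", "body": {"deltas": [{"tx": 0, "ty": 0.002, "tz": 0, "wx": 0, "wy": 0, "wz": 0}, {"tx": 0, "ty": 0, "tz": 0, "wx": 0, "wy": 0, "wz": 2}, {"tx": 0, "ty": 0, "tz": 0, "wx": 0, "wy": 0, "wz": 3}, {"tx": 0, "ty": 0, "tz": 0, "wx": 0, "wy": 0, "wz": 3}, {"tx": 0, "ty": 0, "tz": 0, "wx": 0, "wy": 0, "wz": 3}, {"tx": 0, "ty": 0, "tz": 0, "wx": 0, "wy": 0, "wz": 3}, {"tx": 0, "ty": 0, "tz": 0, "wx": 0, "wy": 0, "wz": 3}]}}

```text
clock: 8.08
eef_pos: [0.5851, -0.0398, 0.1842]
tool_rot: [180.0, -0.0, 148.7]
wrist_force: [-0.8, 2.1, 0.3]
gripper_width: 0.181
grasp_force: 39.0
```

```bash
python3 o.py
```

```text
clock 8.0833
eef_pos [ 0.58508826 -0.03984107  0.18415363]
tool_rot [ 1.79968490e+02 -4.78695930e-02  1.48742232e+02]
wrist_force [-0.80119002  2.09401291  0.31072565]
wrist_torque [ 0.34611268 -0.03079015  0.11865348]
gripper_width 0.18097253605044727
grasp_force 39.0438973903656
[-10.1  23.9   1.   67.2   0.   21.1]
```

Emit:
{"method": "step_arm", "body": {"deltas": [{"tx": 0, "ty": 0, "tz": 0, "wx": 0, "wy": 0, "wz": 1}, {"tx": 0, "ty": 0, "tz": 0, "wx": 0, "wy": 0, "wz": 1}, {"tx": 0, "ty": 0, "tz": 0, "wx": 0, "wy": 0, "wz": 1}, {"tx": 0, "ty": 0, "tz": 0, "wx": 0, "wy": 0, "wz": 1}]}}

```text
clock: 8.42
eef_pos: [0.5851, -0.0398, 0.1841]
tool_rot: [180.0, -0.1, 144.8]
wrist_force: [0.3, 2.9, -0.9]
gripper_width: 0.175
grasp_force: 39.2
```

```bash
python3 o.py
```

```text
clock 8.4167
eef_pos [ 0.58509746 -0.03981759  0.18413771]
tool_rot [ 1.79965217e+02 -5.24289552e-02  1.44836659e+02]
wrist_force [ 0.25921278  2.86957415 -0.88887138]
wrist_torque [0.70629647 0.0464068  0.10955682]
gripper_width 0.1750481647467983
grasp_force 39.1903281211853
[-10.1  23.9   1.   67.2   0.1  25. ]
```

Emit:
{"method": "step_arm", "body": {"deltas": [{"tx": 0, "ty": 0, "tz": 0, "wx": 0, "wy": 0, "wz": 1}, {"tx": 0, "ty": 0, "tz": 0, "wx": 0, "wy": 0, "wz": 1}, {"tx": 0, "ty": 0, "tz": 0, "wx": 0, "wy": 0, "wz": 1}, {"tx": 0, "ty": 0, "tz": 0, "wx": 0, "wy": 0, "wz": 1}]}}

```text
clock: 8.75
eef_pos: [0.5851, -0.0398, 0.1842]
tool_rot: [180.0, -0.1, 140.8]
wrist_force: [-0.3, 4.7, -0.9]
gripper_width: 0.18
grasp_force: 39.2
```

```bash
echo 'from cell import manip
o=manip.get_obs(); print(o["clock"],o["tool_rot"][2],o["wrist_torque"].round(3),o["wrist_force"].round(1),o["joint_efforts"][5])'>t.py; python3 t.py
```

```text
8.75 140.80732570043173 [0.913 0.059 0.103] [-0.3  4.7 -0.9] -0.06769529543817043
```

Emit:
{"method": "step_arm", "body": {"deltas": [{"tx": 0, "ty": 0, "tz": 0, "wx": 0, "wy": 0, "wz": 1}, {"tx": 0, "ty": 0, "tz": 0, "wx": 0, "wy": 0, "wz": 1}, {"tx": 0, "ty": 0, "tz": 0, "wx": 0, "wy": 0, "wz": 1}, {"tx": 0, "ty": 0, "tz": 0, "wx": 0, "wy": 0, "wz": 1}]}}

```text
clock: 9.08
eef_pos: [0.5851, -0.0398, 0.1841]
tool_rot: [180.0, -0.1, 136.8]
wrist_force: [-0.2, 5.9, -0.6]
gripper_width: 0.177
grasp_force: 39.1
```

```bash
python3 t.py
```

```text
9.0833 136.80651794441718 [1.031 0.106 0.108] [-0.2  5.9 -0.6] -0.06709973327815533
```

Emit:
{"method": "step_arm", "body": {"deltas": [{"tx": 0, "ty": 0, "tz": 0, "wx": 0, "wy": 0, "wz": 1}, {"tx": 0, "ty": 0, "tz": 0, "wx": 0, "wy": 0, "wz": 1}, {"tx": 0, "ty": 0, "tz": 0, "wx": 0, "wy": 0, "wz": 1}, {"tx": 0, "ty": 0, "tz": 0, "wx": 0, "wy": 0, "wz": 1}, {"tx": 0, "ty": 0, "tz": 0, "wx": 0, "wy": 0, "wz": 1}]}}

```text
clock: 9.5
eef_pos: [0.5852, -0.0398, 0.1842]
tool_rot: [180.0, -0.1, 131.8]
wrist_force: [-0.6, 4.7, -1.1]
gripper_width: 0.18
grasp_force: 39.1
```

```bash
python3 t.py
```

```text
9.5 131.8070474207081 [1.069 0.036 0.141] [-0.6  4.7 -1.1] -0.06708419881761074
```

Emit:
{"method": "step_arm", "body": {"deltas": [{"tx": 0, "ty": 0, "tz": 0, "wx": 0, "wy": 0, "wz": 1}, {"tx": 0, "ty": 0, "tz": 0, "wx": 0, "wy": 0, "wz": 1}]}}

```text
clock: 9.67
eef_pos: [0.5852, -0.0398, 0.1841]
tool_rot: [180.0, -0.1, 129.8]
wrist_force: [-0.1, 5.4, -0.9]
gripper_width: 0.18
grasp_force: 39.2
```

```bash
python3 t.py
```

```text
9.6667 129.80441251066762 [1.033 0.002 0.149] [-0.1  5.4 -0.9] -0.06731171859428287
```

Emit:
{"method": "step_arm", "body": {"deltas": [{"tx": 0, "ty": 0, "tz": 0, "wx": 0, "wy": 0, "wz": 1}, {"tx": 0, "ty": 0, "tz": 0, "wx": 0, "wy": 0, "wz": 1}]}}

```text
clock: 9.83
eef_pos: [0.5852, -0.0398, 0.1841]
tool_rot: [180.0, -0.1, 127.8]
wrist_force: [0.1, 5.5, -0.6]
gripper_width: 0.177
grasp_force: 39.2
```

```bash
python3 t.py
```

```text
9.8333 127.80987856578089 [1.02e+00 1.00e-03 7.00e-02] [ 0.1  5.5 -0.6] -0.06723381578922272
```

```bash
cat > t.py <<'E'
from cell import manip, read_camera
import numpy as np
T=[];J=[]
for i in range(5):
    o=manip.get_obs(); T.append(o["wrist_torque"][2]); J.append(o["joint_efforts"][5])
    if i<4: read_camera("top")
print(round(o["clock"],2),o["tool_rot"][2].round(2),"tz",np.round(T,3),np.mean(T).round(3),"j6",np.round(J,3),o["wrist_force"].round(1))
E
python3 t.py
```

```text
10.03 127.84 tz [0.07  0.052 0.    0.034 0.032] 0.037 j6 [-0.067  0.134  0.108  0.043  0.03 ] [-0.   5.5 -1. ]
```

Emit:
{"method": "step_arm", "body": {"deltas": [{"tx": 0, "ty": 0, "tz": 0, "wx": 0, "wy": 0, "wz": 1}, {"tx": 0, "ty": 0, "tz": 0, "wx": 0, "wy": 0, "wz": 1}, {"tx": 0, "ty": 0, "tz": 0, "wx": 0, "wy": 0, "wz": 1}, {"tx": 0, "ty": 0, "tz": 0, "wx": 0, "wy": 0, "wz": 1}]}}

```text
clock: 10.37
eef_pos: [0.5852, -0.0398, 0.1842]
tool_rot: [180.0, -0.1, 123.8]
wrist_force: [-0.1, 5.6, -0.9]
gripper_width: 0.18
grasp_force: 39.2
```

```bash
python3 t.py
```

```text
10.57 123.85 tz [ 0.116  0.003  0.06   0.031 -0.027] 0.036 j6 [-0.067  0.135  0.109  0.043  0.031] [-0.6  5.3 -0.5]
```

```bash
echo 'from cell import manip
o=manip.get_obs(); print(round(o["clock"],2),o["tool_rot"][2].round(2),"tz",o["wrist_torque"][2].round(3),"j6",o["joint_efforts"][5].round(4),o["grasp_force"])'>t.py
```

Emit:
{"method": "step_arm", "body": {"deltas": [{"tx": 0, "ty": 0, "tz": 0, "wx": 0, "wy": 0, "wz": 1}, {"tx": 0, "ty": 0, "tz": 0, "wx": 0, "wy": 0, "wz": 1}, {"tx": 0, "ty": 0, "tz": 0, "wx": 0, "wy": 0, "wz": 1}, {"tx": 0, "ty": 0, "tz": 0, "wx": 0, "wy": 0, "wz": 1}]}}

```text
clock: 10.9
eef_pos: [0.5852, -0.0397, 0.1841]
tool_rot: [180.0, -0.1, 119.8]
wrist_force: [-1.4, 5.3, -1.7]
gripper_width: 0.18
grasp_force: 39.2
```

```bash
python3 t.py
```

```text
10.9 119.81 tz 0.113 j6 -0.0674 39.16236877441406
```

Emit:
{"method": "step_arm", "body": {"deltas": [{"tx": 0, "ty": 0, "tz": 0, "wx": 0, "wy": 0, "wz": 1}, {"tx": 0, "ty": 0, "tz": 0, "wx": 0, "wy": 0, "wz": 1}, {"tx": 0, "ty": 0, "tz": 0, "wx": 0, "wy": 0, "wz": 1}, {"tx": 0, "ty": 0, "tz": 0, "wx": 0, "wy": 0, "wz": 1}]}}

```text
clock: 11.23
eef_pos: [0.5852, -0.0397, 0.1842]
tool_rot: [180.0, -0.1, 115.8]
wrist_force: [0.0, 6.0, -1.0]
gripper_width: 0.178
grasp_force: 39.2
```

```bash
python3 t.py
```

```text
11.23 115.81 tz 0.084 j6 -0.0675 39.157864451408386
```

Emit:
{"method": "step_arm", "body": {"deltas": [{"tx": 0, "ty": 0, "tz": 0, "wx": 0, "wy": 0, "wz": 1}, {"tx": 0, "ty": 0, "tz": 0, "wx": 0, "wy": 0, "wz": 1}, {"tx": 0, "ty": 0, "tz": 0, "wx": 0, "wy": 0, "wz": 1}, {"tx": 0, "ty": 0, "tz": 0, "wx": 0, "wy": 0, "wz": 1}]}}

```text
clock: 11.57
eef_pos: [0.5853, -0.0397, 0.1841]
tool_rot: [180.0, -0.1, 111.8]
wrist_force: [0.5, 5.4, -1.9]
gripper_width: 0.179
grasp_force: 39.2
```

```bash
python3 t.py
```

```text
11.57 111.81 tz 0.1 j6 -0.0676 39.15070831775665
```

Emit:
{"method": "step_arm", "body": {"deltas": [{"tx": 0, "ty": 0, "tz": 0, "wx": 0, "wy": 0, "wz": 1}, {"tx": 0, "ty": 0, "tz": 0, "wx": 0, "wy": 0, "wz": 1}, {"tx": 0, "ty": 0, "tz": 0, "wx": 0, "wy": 0, "wz": 1}, {"tx": 0, "ty": 0, "tz": 0, "wx": 0, "wy": 0, "wz": 1}]}}

```text
clock: 11.9
eef_pos: [0.5853, -0.0397, 0.1842]
tool_rot: [180.0, -0.1, 107.8]
wrist_force: [-0.5, 4.2, -0.9]
gripper_width: 0.176
grasp_force: 39.1
```

```bash
python3 t.py
```

```text
11.9 107.81 tz 0.061 j6 -0.0677 39.14374530315399
```

Emit:
{"method": "step_arm", "body": {"deltas": [{"tx": 0, "ty": 0, "tz": 0, "wx": 0, "wy": 0, "wz": 1}, {"tx": 0, "ty": 0, "tz": 0, "wx": 0, "wy": 0, "wz": 1}, {"tx": 0, "ty": 0, "tz": 0, "wx": 0, "wy": 0, "wz": 1}, {"tx": 0, "ty": 0, "tz": 0, "wx": 0, "wy": 0, "wz": 1}]}}

```text
clock: 12.23
eef_pos: [0.5853, -0.0397, 0.1841]
tool_rot: [180.0, -0.1, 103.8]
wrist_force: [-0.0, 5.7, -0.1]
gripper_width: 0.173
grasp_force: 39.1
```

```bash
python3 t.py
```

```text
12.23 103.81 tz 0.107 j6 -0.0678 39.13835048675537
```

Emit:
{"method": "step_arm", "body": {"deltas": [{"tx": 0, "ty": 0, "tz": 0, "wx": 0, "wy": 0, "wz": 1}, {"tx": 0, "ty": 0, "tz": 0, "wx": 0, "wy": 0, "wz": 1}, {"tx": 0, "ty": 0, "tz": 0, "wx": 0, "wy": 0, "wz": 1}, {"tx": 0, "ty": 0, "tz": 0, "wx": 0, "wy": 0, "wz": 1}]}}

```text
clock: 12.57
eef_pos: [0.5853, -0.0397, 0.1842]
tool_rot: [180.0, -0.1, 99.8]
wrist_force: [0.5, 6.3, -2.0]
gripper_width: 0.182
grasp_force: 39.1
```

```bash
python3 t.py
```

```text
12.57 99.81 tz 0.094 j6 -0.0679 39.13900673389435
```

Emit:
{"method": "step_arm", "body": {"deltas": [{"tx": 0, "ty": 0, "tz": 0, "wx": 0, "wy": 0, "wz": 1}, {"tx": 0, "ty": 0, "tz": 0, "wx": 0, "wy": 0, "wz": 1}, {"tx": 0, "ty": 0, "tz": 0, "wx": 0, "wy": 0, "wz": 1}, {"tx": 0, "ty": 0, "tz": 0, "wx": 0, "wy": 0, "wz": 1}]}}

```text
clock: 12.9
eef_pos: [0.5853, -0.0397, 0.1841]
tool_rot: [180.0, -0.1, 95.8]
wrist_force: [-0.6, 5.7, -0.1]
gripper_width: 0.174
grasp_force: 39.1
```

```bash
python3 t.py
```

```text
12.9 95.81 tz 0.054 j6 -0.068 39.13863122463226
```

Emit:
{"method": "step_arm", "body": {"deltas": [{"tx": 0, "ty": 0, "tz": 0, "wx": 0, "wy": 0, "wz": 1}, {"tx": 0, "ty": 0, "tz": 0, "wx": 0, "wy": 0, "wz": 1}, {"tx": 0, "ty": 0, "tz": 0, "wx": 0, "wy": 0, "wz": 1}, {"tx": 0, "ty": 0, "tz": 0, "wx": 0, "wy": 0, "wz": 1}]}}

```text
clock: 13.23
eef_pos: [0.5854, -0.0397, 0.1841]
tool_rot: [180.0, -0.1, 91.8]
wrist_force: [0.1, 5.8, -1.4]
gripper_width: 0.177
grasp_force: 39.1
```

```bash
python3 t.py
```

```text
13.23 91.81 tz 0.097 j6 -0.0682 39.13844168186188
```

Emit:
{"method": "step_arm", "body": {"deltas": [{"tx": 0, "ty": 0, "tz": 0, "wx": 0, "wy": 0, "wz": 1}, {"tx": 0, "ty": 0, "tz": 0, "wx": 0, "wy": 0, "wz": 1}, {"tx": 0, "ty": 0, "tz": 0, "wx": 0, "wy": 0, "wz": 1}, {"tx": 0, "ty": 0, "tz": 0, "wx": 0, "wy": 0, "wz": 1}]}}

```text
clock: 13.57
eef_pos: [0.5854, -0.0397, 0.1842]
tool_rot: [180.0, -0.1, 87.8]
wrist_force: [-0.5, 6.1, -0.3]
gripper_width: 0.179
grasp_force: 39.1
```

```bash
python3 t.py
```

```text
13.57 87.81 tz 0.065 j6 -0.0683 39.13905143737793
```

Emit:
{"method": "step_arm", "body": {"deltas": [{"tx": 0, "ty": 0, "tz": 0, "wx": 0, "wy": 0, "wz": 1}, {"tx": 0, "ty": 0, "tz": 0, "wx": 0, "wy": 0, "wz": 1}, {"tx": 0, "ty": 0, "tz": 0, "wx": 0, "wy": 0, "wz": 1}, {"tx": 0, "ty": 0, "tz": 0, "wx": 0, "wy": 0, "wz": 1}]}}

```text
clock: 13.9
eef_pos: [0.5854, -0.0398, 0.1842]
tool_rot: [180.0, -0.1, 83.8]
wrist_force: [0.9, 5.7, -1.9]
gripper_width: 0.181
grasp_force: 39.0
```

```bash
python3 t.py
```

```text
13.9 83.82 tz 0.208 j6 0.0226 38.96056115627289
```

Emit:
{"method": "step_arm", "body": {"deltas": [{"tx": 0, "ty": 0, "tz": 0, "wx": 0, "wy": 0, "wz": 0}, {"tx": 0, "ty": 0, "tz": 0, "wx": 0, "wy": 0, "wz": 0}, {"tx": 0, "ty": 0, "tz": 0, "wx": 0, "wy": 0, "wz": 0}, {"tx": 0, "ty": 0, "tz": 0, "wx": 0, "wy": 0, "wz": 0}]}}

```text
clock: 14.23
eef_pos: [0.5854, -0.0398, 0.1841]
tool_rot: [180.0, -0.1, 83.9]
wrist_force: [0.1, 6.3, -0.5]
gripper_width: 0.18
grasp_force: 39.1
```

```bash
python3 t.py
```

```text
14.23 83.86 tz 0.104 j6 0.0951 39.07046735286713
```

Emit:
{"method": "step_arm", "body": {"deltas": [{"tx": 0, "ty": 0, "tz": 0, "wx": 0, "wy": 0, "wz": 0}, {"tx": 0, "ty": 0, "tz": 0, "wx": 0, "wy": 0, "wz": 0}, {"tx": 0, "ty": 0, "tz": 0, "wx": 0, "wy": 0, "wz": 0}, {"tx": 0, "ty": 0, "tz": 0, "wx": 0, "wy": 0, "wz": 0}, {"tx": 0, "ty": 0, "tz": 0, "wx": 0, "wy": 0, "wz": 0}, {"tx": 0, "ty": 0, "tz": 0, "wx": 0, "wy": 0, "wz": 0}], "jaw": 62}}

```text
clock: 14.73
eef_pos: [0.5854, -0.0407, 0.1844]
tool_rot: [180.0, 0.0, 83.9]
wrist_force: [-0.4, 0.1, -0.5]
gripper_width: 0.622
grasp_force: 0.0
```

```bash
python3 o.py; python3 - <<'E'
import cv2
from cell import read_camera
cv2.imwrite("pics/s4.png",cv2.resize(read_camera("scene")[190:270,220:320],(750,600),interpolation=cv2.INTER_CUBIC))
E
```

```text
clock 14.7333
eef_pos [ 0.58537666 -0.0407083   0.18442909]
tool_rot [1.79979567e+02 2.97326132e-02 8.38551806e+01]
wrist_force [-0.42373418  0.05005933 -0.50096701]
wrist_torque [-0.04253293 -0.01199751 -0.00429589]
gripper_width 0.6223842148358293
grasp_force 0.0
[-10.2  23.9   1.   67.1  -0.   86. ]
```

View pics/s4.png

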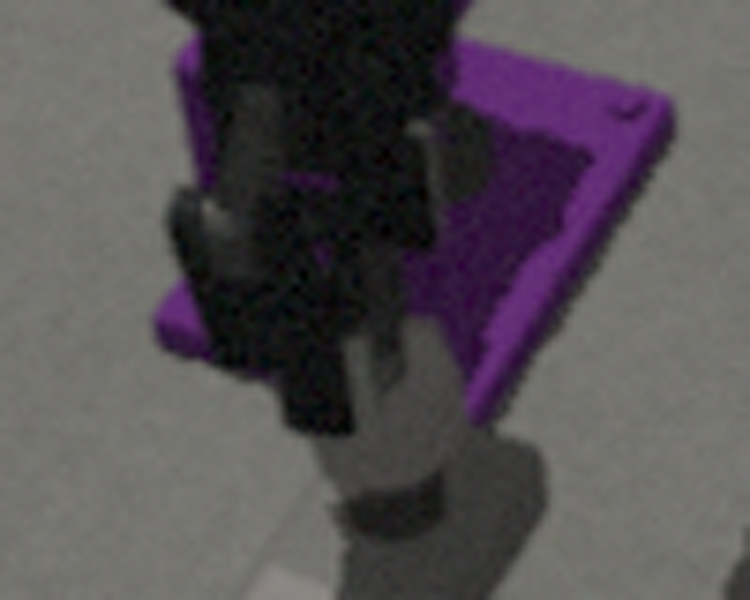

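The near finger hides the nut, but its lower body (crop (400,430)) is undisturbed. I'll lower and grip, using the width as a check on flat alignment.

Emit:
{"method": "step_arm", "body": {"deltas": [{"tx": 0, "ty": 0, "tz": 0.009, "wx": 0, "wy": 0, "wz": 0}, {"tx": 0, "ty": 0, "tz": 0.009, "wx": 0, "wy": 0, "wz": 0}, {"tx": 0, "ty": 0, "tz": 0.009, "wx": 0, "wy": 0, "wz": 0}, {"tx": 0, "ty": 0, "tz": 0.007, "wx": 0, "wy": 0, "wz": 0}, {"tx": 0, "ty": 0, "tz": 0, "wx": 0, "wy": 0, "wz": 0}]}}

```text
clock: 15.2
eef_pos: [0.5835, -0.0401, 0.1476]
tool_rot: [-179.7, -0.0, 83.9]
wrist_force: [0.3, -0.0, 0.3]
gripper_width: 0.62
grasp_force: 0.0
```

Emit:
{"method": "step_arm", "body": {"deltas": [{"tx": 0, "ty": 0, "tz": 0, "wx": 0, "wy": 0, "wz": 0}, {"tx": 0, "ty": 0, "tz": 0, "wx": 0, "wy": 0, "wz": 0}, {"tx": 0, "ty": 0, "tz": 0, "wx": 0, "wy": 0, "wz": 0}, {"tx": 0, "ty": 0, "tz": 0, "wx": 0, "wy": 0, "wz": 0}, {"tx": 0, "ty": 0, "tz": 0, "wx": 0, "wy": 0, "wz": 0}, {"tx": 0, "ty": 0, "tz": 0, "wx": 0, "wy": 0, "wz": 0}, {"tx": 0, "ty": 0, "tz": 0, "wx": 0, "wy": 0, "wz": 0}, {"tx": 0, "ty": 0, "tz": 0, "wx": 0, "wy": 0, "wz": 0}], "jaw": 20, "squeeze": 80}}

```text
clock: 15.87
eef_pos: [0.5853, -0.0404, 0.1502]
tool_rot: [180.0, 0.0, 83.9]
wrist_force: [1.5, 0.5, -4.1]
gripper_width: 0.405
grasp_force: 80.8
```

```bash
python3 o.py; python3 t.py
```

```text
clock 15.8667
eef_pos [ 0.58533218 -0.04039152  0.15024828]
tool_rot [1.79994676e+02 5.87393305e-03 8.38804692e+01]
wrist_force [ 1.53180312  0.49684698 -4.13517025]
wrist_torque [-0.0235502  -0.18082313 -0.01661541]
gripper_width 0.40465651495136684
grasp_force 80.83879704179708
[-10.1  24.9  -2.6  62.5  -0.   86. ]
15.87 83.88 tz -0.017 j6 -0.0367 80.83879704179708
```

Emit:
{"method": "step_arm", "body": {"deltas": [{"tx": 0, "ty": 0, "tz": 0, "wx": 0, "wy": 0, "wz": 2}, {"tx": 0, "ty": 0, "tz": 0, "wx": 0, "wy": 0, "wz": 2}, {"tx": 0, "ty": 0, "tz": 0, "wx": 0, "wy": 0, "wz": 2}, {"tx": 0, "ty": 0, "tz": 0, "wx": 0, "wy": 0, "wz": 2}, {"tx": 0, "ty": 0, "tz": 0, "wx": 0, "wy": 0, "wz": 2}]}}

```text
clock: 16.28
eef_pos: [0.5853, -0.0404, 0.15]
tool_rot: [-180.0, 0.0, 73.8]
wrist_force: [1.2, -0.3, -5.9]
gripper_width: 0.405
grasp_force: 80.9
```

```bash
python3 t.py
```

```text
16.28 73.8 tz 0.102 j6 -0.2854 80.8533815847477
```

Emit:
{"method": "step_arm", "body": {"deltas": [{"tx": 0, "ty": 0, "tz": 0, "wx": 0, "wy": 0, "wz": 2}, {"tx": 0, "ty": 0, "tz": 0, "wx": 0, "wy": 0, "wz": 2}, {"tx": 0, "ty": 0, "tz": 0, "wx": 0, "wy": 0, "wz": 2}, {"tx": 0, "ty": 0, "tz": 0, "wx": 0, "wy": 0, "wz": 2}]}}

```text
clock: 16.62
eef_pos: [0.5852, -0.0404, 0.1499]
tool_rot: [-180.0, 0.0, 65.8]
wrist_force: [1.9, -0.9, -5.4]
gripper_width: 0.401
grasp_force: 80.7
```

```bash
python3 t.py
```

```text
16.62 65.8 tz 0.04 j6 -0.2637 80.73895510286093
```

Emit:
{"method": "step_arm", "body": {"deltas": [{"tx": 0, "ty": 0, "tz": 0, "wx": 0, "wy": 0, "wz": 2}, {"tx": 0, "ty": 0, "tz": 0, "wx": 0, "wy": 0, "wz": 2}, {"tx": 0, "ty": 0, "tz": 0, "wx": 0, "wy": 0, "wz": 2}, {"tx": 0, "ty": 0, "tz": 0, "wx": 0, "wy": 0, "wz": 2}]}}

```text
clock: 16.95
eef_pos: [0.5851, -0.0403, 0.1498]
tool_rot: [-180.0, 0.0, 57.8]
wrist_force: [1.7, -0.2, -6.4]
gripper_width: 0.407
grasp_force: 80.7
```

```bash
python3 t.py
```

```text
16.95 57.82 tz 0.232 j6 -0.1362 80.68068222433794
```

Emit:
{"method": "step_arm", "body": {"deltas": [{"tx": 0, "ty": 0, "tz": 0, "wx": 0, "wy": 0, "wz": 2}, {"tx": 0, "ty": 0, "tz": 0, "wx": 0, "wy": 0, "wz": 2}, {"tx": 0, "ty": 0, "tz": 0, "wx": 0, "wy": 0, "wz": 2}, {"tx": 0, "ty": 0, "tz": 0, "wx": 0, "wy": 0, "wz": 2}]}}

```text
clock: 17.28
eef_pos: [0.5851, -0.0403, 0.1497]
tool_rot: [-180.0, 0.0, 49.8]
wrist_force: [2.0, -0.4, -6.2]
gripper_width: 0.401
grasp_force: 80.7
```

```bash
python3 t.py
```

```text
17.28 49.84 tz 0.326 j6 -0.0105 80.68044582760194
```

Emit:
{"method": "step_arm", "body": {"deltas": [{"tx": 0, "ty": 0, "tz": 0, "wx": 0, "wy": 0, "wz": 2}, {"tx": 0, "ty": 0, "tz": 0, "wx": 0, "wy": 0, "wz": 2}]}}

```text
clock: 17.45
eef_pos: [0.5851, -0.0403, 0.1497]
tool_rot: [-180.0, 0.0, 45.9]
wrist_force: [1.6, -0.0, -6.7]
gripper_width: 0.411
grasp_force: 80.7
```

```bash
python3 t.py
```

```text
17.45 45.86 tz 0.378 j6 0.0522 80.6874888339371
```

Emit:
{"method": "step_arm", "body": {"deltas": [{"tx": 0, "ty": 0, "tz": 0, "wx": 0, "wy": 0, "wz": 1}, {"tx": 0, "ty": 0, "tz": 0, "wx": 0, "wy": 0, "wz": 0}, {"tx": 0, "ty": 0, "tz": 0, "wx": 0, "wy": 0, "wz": 0}, {"tx": 0, "ty": 0, "tz": 0, "wx": 0, "wy": 0, "wz": 0}]}}

```text
clock: 17.78
eef_pos: [0.5851, -0.0403, 0.1497]
tool_rot: [-180.0, 0.0, 44.9]
wrist_force: [2.6, -0.7, -10.6]
gripper_width: 0.403
grasp_force: 80.5
```

Emit:
{"method": "step_arm", "body": {"deltas": [{"tx": 0, "ty": 0, "tz": 0, "wx": 0, "wy": 0, "wz": 0}, {"tx": 0, "ty": 0, "tz": 0, "wx": 0, "wy": 0, "wz": 0}, {"tx": 0, "ty": 0, "tz": 0, "wx": 0, "wy": 0, "wz": 0}, {"tx": 0, "ty": 0, "tz": 0, "wx": 0, "wy": 0, "wz": 0}, {"tx": 0, "ty": 0, "tz": 0, "wx": 0, "wy": 0, "wz": 0}, {"tx": 0, "ty": 0, "tz": -0.01, "wx": 0, "wy": 0, "wz": 0}, {"tx": 0, "ty": 0, "tz": -0.02, "wx": 0, "wy": 0, "wz": 0}, {"tx": 0, "ty": 0, "tz": -0.03, "wx": 0, "wy": 0, "wz": 0}, {"tx": 0, "ty": 0, "tz": -0.03, "wx": 0, "wy": 0, "wz": 0}, {"tx": 0, "ty": 0, "tz": -0.03, "wx": 0, "wy": 0, "wz": 0}], "jaw": 65}}

```text
clock: 18.62
eef_pos: [0.5849, -0.0403, 0.2725]
tool_rot: [180.0, -0.0, 44.9]
wrist_force: [1.6, 0.2, 0.3]
gripper_width: 0.644
grasp_force: 0.0
```

Emit:
{"method": "step_arm", "body": {"deltas": [{"tx": 0, "ty": 0, "tz": 0, "wx": 0, "wy": 0, "wz": 0}, {"tx": 0, "ty": 0, "tz": 0, "wx": 0, "wy": 0, "wz": 0}, {"tx": 0, "ty": 0, "tz": 0, "wx": 0, "wy": 0, "wz": 0}, {"tx": 0, "ty": 0, "tz": 0, "wx": 0, "wy": 0, "wz": 0}]}}

```text
clock: 18.95
eef_pos: [0.5845, -0.0402, 0.2692]
tool_rot: [-179.9, 0.1, 44.9]
wrist_force: [-0.1, -0.8, -0.5]
gripper_width: 0.652
grasp_force: 0.0
```

```bash
python3 o.py; python3 - <<'E'
import cv2
from cell import read_camera
cv2.imwrite("pics/s5.png",read_camera("scene"))
E
```

```text
clock 18.95
eef_pos [ 0.58454944 -0.04022986  0.26917803]
tool_rot [-1.79899179e+02  7.47093085e-02  4.48804804e+01]
wrist_force [-0.06312182 -0.81624501 -0.5087058 ]
wrist_torque [-0.01016601 -0.02561086  0.03963749]
gripper_width 0.6521947879501078
grasp_force 0.0
[-10.1  22.8  12.   79.3  -0.  125. ]
```

View pics/s5.png

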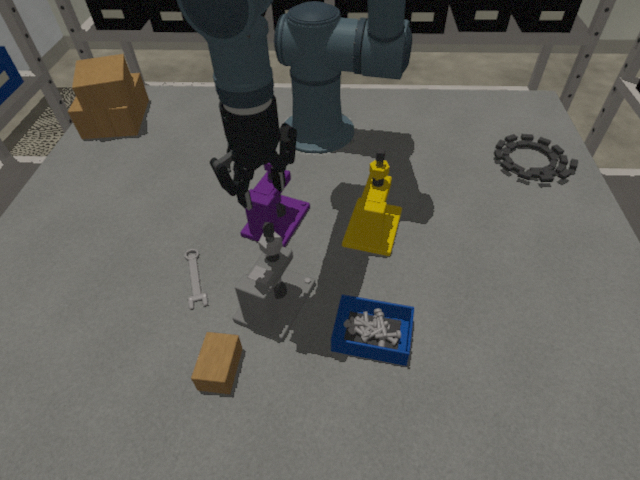

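The gripper is clear above the gauge (head at (268,230)). The spanner, tray and carton are where they were. Handing in.

```bash
python3 -c "
from cell import manip; print(manip.job_done())"
```

```text
the job is handed in; nothing more can be done
None
```

I set the gauge and handed the job in at about 19 s on the clock; the verdict was not shown. By feel, the foot bears on the bolt at roughly 26 N, the jam nut is tightened to about 0.38 N m (roughly 55 N of clamp), and the gripper is open and clear. In the last picture the spanner, tray and carton are where they started.

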